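Refit the hotplate's knob and turn it off

ROBOT

A 7-joint arm with a two-finger parallel gripper is mounted at the origin on a cart in front of the work surface, level with it; the furniture and walls round the work are solid. World frame = base frame: x ahead of the robot, y to its left, z up, the work surface at z = 0. Lengths are in m, angles in rad, forces in N, time in s.
With the tool pointing down it reaches from about 0.4 to 0.85 m from the base axis. Payload 4.5 kg.
Tool frame: the origin (TCP) lies between the finger pads; the fingertips stand 11 mm ahead of it and the grasp point (between the pads) lies 8 mm behind it (r.nose_length is the distance from the TCP to the fingertips, in m); z points along the fingers, y is the line along which they close (so a half turn about z gives the same grasp; the last joint's range is limited). The gripper opens to 88 mm and grips with 3 to 60 N. Pads are 18 mm wide; open, the fingers measure 123 mm over their backs; the gripper's body (75 mm by 187 mm) begins 45 mm behind the grasp point.
Start: joints at [-1.225, 0.689, -0.195, 1.565, 0.157, 0.902, -0.215], TCP at [0.192, 0.595, 0.25] pointing down, gripper open.
Joint ranges: [-3.01, 3.01], [-0.46, 2.08], [-1.47, 1.51], [0.13, 2.56], [-1, 4.14], [0.04, 2.09], [-2.66, 2.66]. Speed limits (rad/s): [2.57, 2.57, 3.14, 3.14, 3.14, 3.14, 3.14].

INTERFACE

Orientations are given as a unit quaternion [x, y, z, w].
In Python, from plant import get_state, snapshot, camera_model, r gives the robot as it stands.
- The arm moves only by the shell command python3 -m inch 'ROWS' [FORCE]. ROWS is text: rows parted by semicolons, each of 7 numbers parted by spaces: the opening, from -1 (shut) to 1 (fully open), then the shift along the tool's x, y, z in m, then the turn, a rotation vector about the tool's x, y, z in rad. A call has 1 to 20 rows; each row shifts and turns the commanded pose from where the row before left it, along the tool's axes as they then stand; what a row does not reach is not made up. A row lasts 1/12 s, in which the tool goes at most 41.7 mm and 7.16 degrees, less where a joint would pass 70% of its speed; a pose out of reach is approached as far as the arm can. A call is refused whole if a number of a shift passes 0.0417 or a number of a turn 0.125, either way. A call with a gripper value outside its range is refused whole. The fingers move at their own pace and stop on an object; FORCE is the grip in N (left out, the last holds). Time passes only in rows, so rows that do not move let the fingers close. It gives the time, the measured TCP pose, the force, the opening and the grip force at its end, in the units of the state.
- get_state(): the state, without advancing time (a new reading comes with each control period).
- snapshot(name): name is "scene" or "top" or "wrist"; returns (picture, depth): 420x560x3 uint8, red, green, blue; 420x560 float32, m along the optical axis (not along the pixel's ray), 0 where there is no reading.
- camera_model(name): a dict with "intrinsics" (3x3 intrinsics, pixels), "view" (4x4, takes a point from world to camera coordinates). Camera axes: x right, y down, z forward; pixel columns grow to the right and rows downward; lengths in m; the calibration is good to about 2 mm. A picture is of the moment at which its call begins: read the wrist's pose just before it. camera_model takes no time and is no camera call; for the wrist camera it gives the pose at the moment of the call.
- r.finish_job(): hands the job in; it is judged then, once.
The state is a dict: "clock": time; "q": joint angles; "qd": joint speeds; "joint_torque": joint torques, N m; "tool_pos": TCP position; "eef_rot": TCP orientation; "contact_force": force on the tool from outside, world axes, zero at the start; "moment": the same for the moment, N m; "opening": opening from 0.0 (shut) to 1.0 (fully open); "finger_force": force on a finger pad.
Only numpy, scipy, OpenCV 4.12 (cv2) and the standard library are available. Lean on these libraries where they do the work, as an engineer would, in place of code of your own. Each camera call takes 0.05 s, during which the arm holds its last target. There are 200 camera calls.

TASK

The knob of the portable hotplate was taken off for cleaning and stands on the worktop. Put it back on its D-shaft: feel for the angle at which the flats line up, without forcing it, push it down fully home until it snaps, then turn it clockwise so that its pointer lines up with the raised off mark, and let go. Leave the other things standing where they are.

Things in the scene. Friction and masses are not known exactly. Their poses are not given: they have to be found in the camera images.
- knob_center (a point): black knob, 44 mm high, 60 g, standing loose on its underside right of the hotplate; the point is on its axis, half-way up. A flange (48 mm across, 4 mm high) carries a grip bar 28 mm wide (y), 48 mm long (x), 44 mm high, with parallel sides over x = -14 to 13 mm: grip across it. +x is the pointer side, 0 to 0.8 rad counter-clockwise of straight ahead at the start; z is up.
- knob_pointer (a point): tip of the knob's pointer, a flat tooth on the flange at the knob's narrower end, 34 mm from the knob's axis along its +x, 2 mm above the underside. It must end over the line from the shaft to the off mark.
- knob_bore (a point): centre of the knob's underside, at the mouth of its D-shaped bore: 17 mm in diameter, 22 mm deep, with its flat 2.5 mm from the axis on the pointer side (+x).
- shaft_seat (a point): point on the axis of the control shaft, at the top of the thin collar (26 mm across, 2 mm above the flat deck, 62 mm above the worktop) on which the knob's underside rests when fully home; z is up, +x points from the shaft to the off mark (fixed: it does not turn with the shaft). A seated knob turns the shaft (about 0.12 N m) with up to 0.2 rad of play.
- shaft_top (a point): top of the steel D-shaft: 16 mm in diameter, 20 mm high, round side slightly chamfered at the top, flat 2 mm from the axis. Axes fixed as at the seat: the flat faces 0.4 to 1.5 rad counter-clockwise from above of the off mark, unmeasured, to be found by feel. With the pointer within about 0.1 rad of the flat's direction the knob slides on some 10 mm under 3 to 6 N, else it rests on the shaft's top.
- off_mark (a point): centre of the off mark, a raised black rib on the deck, 16 x 4 mm, pointing at the shaft, 45 mm from its axis; the round studs to its left are heat settings.
- hotplate: white portable hotplate, 240 (x) x 220 (y) x 60 mm, fixed; origin at the centre of its underside. Dark cooking plate with rim 148 mm across, 9 mm high, centre at x = +40 mm; shaft at x = -90 mm. Two spring balls in the shaft stop the knob 10 mm above its seat; 10 to 12 N of push passes them and it snaps home.
- spindle (a joint): how far the shaft with its collar is pressed down into the hotplate, m; 0 at rest, grows downward, a stiff spring (1 mm for 10 N) that returns by itself. Pressed by more than 2.4 mm (24 N) it breaks; the work needs no more than 18 N.
- knob: the same knob as a body; origin at the centre of its underside.
- supplement_center (a point): white plastic tablet bottle with a pale blue ribbed cap, 54 mm in diameter, 96 mm high, loose bystander; the point is half-way up it
- salt_center (a point): round red and white salt drum, 55 mm in diameter, 111 mm high, loose bystander; the point is half-way up it
- mustard: squat glass jar with a grey lid, 73 mm in diameter, 126 mm high, loose bystander at the back right; origin at the centre of its underside
- oil_bottle: slim oil bottle with a yellow cap, 62 mm in diameter, 237 mm high, loose bystander at the back right; origin at the centre of its underside
- peeler: black-handled vegetable peeler, 170 mm long, 18 mm high, lying near the front edge, loose bystander; origin at the centre of its underside
- tea_box: dark cardboard tea box, 71 x 73 x 81 mm, loose bystander at the front right; origin at the centre of its underside
There are look-alikes about, which are no part of the job. Of the things that look like the knob, take the one that is nearest to the robot's base at the start.

How it is judged:
By the outcome, as a careful person would: the job done as asked, in the order asked, and still so for the second after the job is handed in, with the robot touching nothing.
It also fails if it takes over 72 s, if anything falls off the work surface, if the arm or the gripper's body presses on something with over 40 N, if the wrist force passes 120 N, or if a joint passes its speed limit or range.

## Working session

There is one attempt and no reset: what is moved stays moved. The work goes in short steps, Python scripts to look and compute and a shell command to move; the robot and the scene stay as the last step left them, time stands still between calls to the robot, and variables do not carry over. Pictures are saved under pics/ and viewed, at most 10 in all, crops included, and the job is handed in when it is done.

```bash
ls; mkdir -p pics; cat > h.py <<'E'
import numpy as np, cv2, json
from plant import get_state, snapshot, camera_model, r
from scipy.spatial.transform import Rotation as R
def cap(n):
    m=camera_model(n); p,d=snapshot(n)
    np.savez(f'pics/{n}.npz',p=p,d=d,K=m['intrinsics'],V=m['view']); cv2.imwrite(f'pics/{n}.png',p[:,:,::-1]); return p,d
def load(n):
    z=np.load(f'pics/{n}.npz'); return z['p'],z['d'],z['K'],z['V']
def cloud(n):
    p,d,K,V=load(n); v,u=np.mgrid[:d.shape[0],:d.shape[1]]
    c=np.stack([(u-K[0,2])/K[0,0]*d,(v-K[1,2])/K[1,1]*d,d],-1)
    w=(c-V[:3,3])@V[:3,:3]; w[d==0]=np.nan; return w
def crop(n,x0,y0,x1,y1,s,out):
    p=load(n)[0][y0:y1,x0:x1,::-1]; cv2.imwrite(f'pics/{out}.png',cv2.resize(p,None,fx=s,fy=s,interpolation=cv2.INTER_CUBIC))
E
python3 - <<'E'
from h import *
a=cap('scene')[0];b=cap('top')[0]
s=get_state(); print({k:np.round(v,3) for k,v in s.items()})
print(camera_model('top'))
E
```

```text
pics
{'clock': np.float64(0.1), 'q': array([-1.225,  0.69 , -0.195,  1.566,  0.157,  0.902, -0.215]), 'qd': array([ 0.001, -0.003, -0.001, -0.001, -0.001, -0.001, -0.001]), 'joint_torque': array([-4.0000e-03, -5.2850e+01, -1.2720e+00, -1.5384e+01, -5.3000e-02,
        2.0000e-03,  0.0000e+00]), 'tool_pos': array([0.192, 0.594, 0.249]), 'eef_rot': array([ 0.155,  0.988, -0.001, -0.   ]), 'contact_force': array([-0.919, -0.225,  0.065]), 'moment': array([-0.014,  0.017,  0.033]), 'finger_force': np.float64(0.0), 'opening': np.float64(1.0)}
{'intrinsics': array([[484.80518172,   0.        , 279.8711156 ],
       [  0.        , 484.80518172, 213.37358789],
       [  0.        ,   0.        ,   1.        ]]), 'view': array([[ 0.00311956, -0.99990055, -0.01375339, -0.10254186],
       [-0.99350045, -0.00153406, -0.11381784,  0.59618727],
       [ 0.11378543,  0.01401906, -0.99340643,  1.14522165],
       [ 0.        ,  0.        ,  0.        ,  1.        ]])}
```

View pics/top.png

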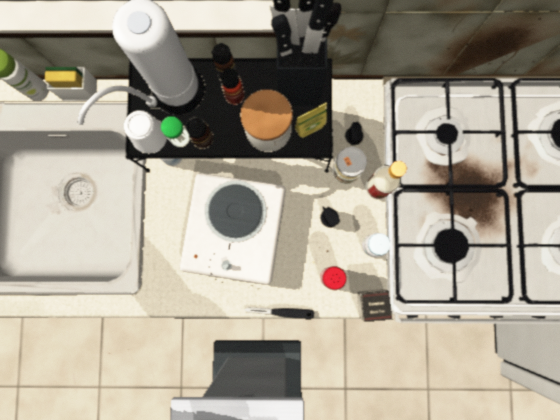

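View pics/scene.png

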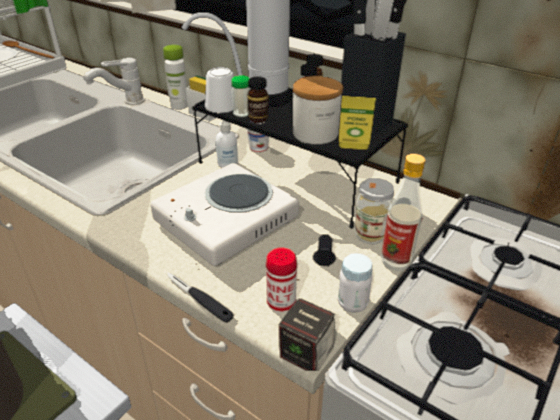

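The top view shows the near knob at (330,216), with a look-alike further off at (354,132). The hotplate shaft is at about (226,265). The salt drum is at (335,278), the supplement bottle at (377,244) and the tea box at (376,305).

```bash
python3 - <<'E'
from h import *
w=cloud('top')
for n,(u,v) in dict(knob=(330,216),fake=(354,132),shaft=(226,265),salt=(335,278),supp=(377,244),must=(351,162),oil=(398,170),tea=(376,305),plate=(235,211),table=(305,240)).items():
    print(n,np.round(np.nanmedian(w[v-1:v+2,u-1:u+2].reshape(-1,3),0),3))
# hotplate deck extents
m=(abs(w[...,2]-0.06)<.006)&(w[...,0]>.2)&(w[...,0]<.7)&(abs(w[...,1])<.25); 
pts=w[m][:,:2].astype('f4'); print(cv2.minAreaRect(pts))
m=(w[...,2]>.02)&(w[...,2]<.06)&(np.hypot(w[...,0]-w[216,330,0],w[...,1]-w[216,330,1])<.045)
print(w[m].mean(0),cv2.minAreaRect(w[m][:,:2].astype('f4')))
crop('top',300,190,360,240,6,'c1');crop('top',180,230,280,290,6,'c2')
a=cv2.imread('pics/c1.png');b=cv2.imread('pics/c2.png');c=np.zeros((300+360,600,3),'u1');c[:300,:360]=a;c[300:]=b;cv2.imwrite('pics/c12.png',cv2.resize(c,None,fx=.9,fy=.9))
E
```

```text
knob [ 0.589 -0.222  0.045]
fake [ 0.796 -0.282  0.044]
shaft [0.471 0.022 0.082]
salt [ 0.443 -0.226  0.111]
supp [ 0.519 -0.323  0.097]
must [ 0.703 -0.263  0.126]
oil [ 0.662 -0.342  0.238]
tea [ 0.381 -0.322  0.08 ]
plate [0.598 0.004 0.068]
table [ 0.534 -0.163 -0.001]
((0.562570333480835, -0.05756400525569916), (0.2711612582206726, 0.38490623235702515), 0.2583502531051636)
[ 0.58743684 -0.22239617  0.04270133] ((0.5893495082855225, -0.22278445959091187), (0.04768786206841469, 0.028792081400752068), 30.417356491088867)
```

View pics/c12.png

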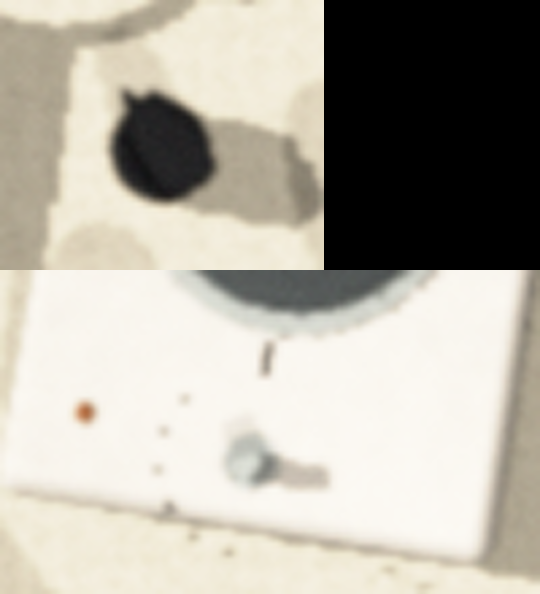

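The crop shows the pointer at top left of the knob, about 0.5 rad counter-clockwise of straight ahead. The off mark lies above the shaft, with the studs to its left. I'll go above the shaft first and look from near.

```bash
cat >> h.py <<'E'
def plan(x,y,z,yaw=None):
    # delta in current tool axes to put the TCP at xyz; turn about tool z so tool -x has world yaw `yaw`
    s=get_state(); M=R.from_quat(s['eef_rot']).as_matrix()
    d=M.T@(np.array([x,y,z])-s['tool_pos']); cy=np.arctan2(-M[1,0],-M[0,0])
    print('tool shift',np.round(d,4),'yaw now',round(cy,4),'turn z',None if yaw is None else round(-(yaw-cy),4),'tilt z',np.round(M[:,2],4))
def st():
    s=get_state(); print(round(float(s['clock']),2),np.round(s['tool_pos'],4),'F',np.round(s['contact_force'],2),'M',np.round(s['moment'],3),'op',round(float(s['opening']),3),'ff',s['finger_force'])
E
python3 -m inch '1 -.0214 -.0233 0 0 0 0;1 -.0214 -.0233 0 0 0 0;1 -.0214 -.0233 0 0 0 0;1 -.0214 -.0233 0 0 0 0;1 -.0214 -.0233 0 0 0 0;1 -.0214 -.0233 0 0 0 0;1 -.0214 -.0233 0 0 0 0;1 -.0214 -.0233 0 0 0 0;1 -.0214 -.0233 0 0 0 0;1 -.0214 -.0233 0 0 0 0;1 -.0214 -.0233 0 0 0 0;1 -.0214 -.0233 0 0 0 0;1 -.0214 -.0233 0 0 0 0;1 -.0214 -.0233 0 0 0 0;1 -.0214 -.0233 0 0 0 0;1 -.0214 -.0233 0 0 0 0;1 -.0214 -.0233 0 0 0 0;1 -.0214 -.0233 0 0 0 0;1 -.0214 -.0233 0 0 0 0;1 -.0214 -.0233 0 0 0 0' 20
python3 -m inch '1 0 0 0 0 0 -.1;1 0 0 0 0 0 -.1;1 0 0 0 0 0 -.1;1 0 0 0 0 0 -.1;1 0 0 0 0 0 -.1;1 0 0 0 0 0 -.1;1 0 0 0 0 0 -.1;1 0 0 0 0 0 -.1;1 0 0 0 0 0 0;1 0 0 0 0 0 0'
python3 -c "
from h import *
p,d=cap('wrist'); st(); plan(.589,-.222,.2,.53); print(get_state()['q'].round(2))"
```

```text
clock: 1.77
tool_pos: [0.4564, 0.0184, 0.2496]
eef_rot: [0.155, 0.988, -0.0, -0.0]
contact_force: [0.4, -0.0, 0.4]
opening: 0.998
finger_force: 0.0
clock: 2.6
tool_pos: [0.4559, 0.0199, 0.2495]
eef_rot: [-0.24, 0.971, 0.0, -0.0]
contact_force: [0.5, 0.3, -0.3]
opening: 0.998
finger_force: 0.0
2.65 [0.456  0.02   0.2496] F [-0.8  -0.26  0.51] M [ 0.046  0.055 -0.019] op 0.995 ff 0.0
tool shift [-0.0048 -0.2761  0.0495] yaw now 0.4853 turn z -0.0447 tilt z [-4.e-04  1.e-04 -1.e+00]
[ 0.2   0.51 -0.52  2.04  0.39  0.68  1.48]
```

View pics/wrist.png

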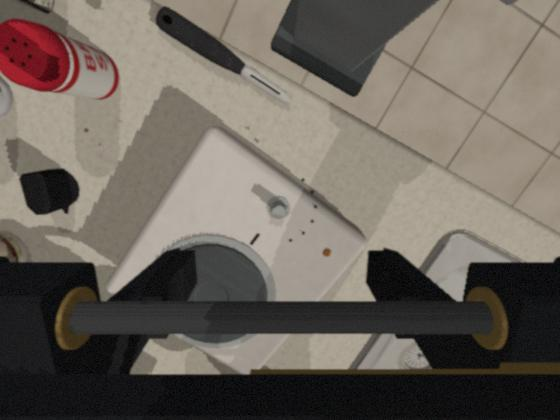

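The near wrist view shows the shaft top at (278,206), the off mark at (255,239) and the knob at about (50,190). I'll take their positions from the depth.

```bash
python3 - <<'E'
from h import *
w=cloud('wrist'); p=load('wrist')[0]
print(w[206,278],w[239,255],w[190,50])
m=(w[...,2]>.072)&(np.hypot(w[...,0]-.471,w[...,1]-.022)<.03); print('wrist shaft',m.sum(),w[m].mean(0)); print(np.median(w[m],0), cv2.minEnclosingCircle(w[m&(w[...,2]>.079)][:,:2].astype('f4')))
s=w[m].mean(0)
for n in('wrist','top'):
    w=cloud(n);p=load(n)[0]; g=p.mean(2)
    d=np.hypot(w[...,0]-s[0],w[...,1]-s[1]); a=np.arctan2(w[...,1]-s[1],w[...,0]-s[0])
    k=(abs(w[...,2]-.06)<.005)&(d>.033)&(d<.058)&(abs(a+.1)<.5)&(g<130); q=w[k].mean(0); print(n,k.sum(),q,'dist',np.hypot(*(q-s)[:2]),'ang',np.arctan2(q[1]-s[1],q[0]-s[0]), 'rib', cv2.minAreaRect(w[k][:,:2].astype('f4')) if k.sum()>4 else '')
    m=(w[...,2]>.072)&(w[...,2]<.095)&(d<.03); print(n,'shaft',m.sum(),w[m].mean(0))
    # deck yaw: plate centre
    m=(abs(w[...,2]-.068)<.003)&(g<110)&(np.hypot(w[...,0]-.6,w[...,1]-.004)<.07); print('plate',m.sum(), w[m].mean(0))
w=cloud('top');d=np.hypot(w[...,0]-.589,w[...,1]+.222)
m=(d<.04)&(w[...,2]>.041);print('knobtop',w[m].mean(0),cv2.minAreaRect(w[m][:,:2].astype('f4')))
w=cloud('wrist');d=np.hypot(w[...,0]-.589,w[...,1]+.222)
m=(d<.04)&(w[...,2]>.041);print('knobtop wrist',w[m].mean(0),cv2.minAreaRect(w[m][:,:2].astype('f4')))
E
```

```text
[0.46429483 0.02017685 0.08216523] [0.51421401 0.01725122 0.06217151] [ 0.57932562 -0.21470912  0.03747321]
wrist shaft 163 [0.4669617  0.02248831 0.08043486]
[0.46688466 0.02243737 0.08159432] ((0.4697975516319275, 0.023613151162862778), 0.007940170355141163)
wrist 49 [0.51441271 0.01637523 0.0613211 ] dist 0.04784316104991856 ang -0.128123441342214 rib ((0.5148970484733582, 0.01631431095302105), (0.0038233010563999414, 0.0163147933781147), 82.35383605957031)
wrist shaft 163 [0.4669617  0.02248831 0.08043486]
plate 3845 [0.57487607 0.01023303 0.06866863]
top 0 [nan nan nan] dist nan ang nan rib 
top shaft 28 [0.46857232 0.02394763 0.08122906]
plate 1621 [0.59842687 0.00307729 0.06856298]
knobtop [ 0.58867237 -0.22280642  0.04446563] ((0.5894189476966858, -0.2223448008298874), (0.0470878966152668, 0.028352336958050728), 30.82362174987793)
knobtop wrist [ 0.58628842 -0.22436554  0.04391797] ((0.5883541107177734, -0.22431087493896484), (0.04790457338094711, 0.02896261401474476), 30.601131439208984)<stdin>:9: RuntimeWarning: Mean of empty slice.
  ret = um.true_divide(
```

```bash
python3 - <<'E'
from h import *
w=cloud('top')
for n,c,h,r0 in(('must',(.703,-.263),.12,.05),('oil',(.662,-.342),.225,.04),('supp',(.519,-.323),.09,.04)):
    m=(np.hypot(w[...,0]-c[0],w[...,1]-c[1])<r0)&(w[...,2]>h)&(w[...,2]<h+.02)
    q=w[m][:,:2].astype('f4');print(n,m.sum(),q.mean(0),cv2.minEnclosingCircle(q))
plan(.586,-.2243,.2,.536)
E
python3 -m inch '1 -.0003 -.023 .0 0 0 0;1 -.0003 -.023 .0 0 0 0;1 -.0003 -.023 .0 0 0 0;1 -.0003 -.023 .0 0 0 0;1 -.0003 -.023 .0 0 0 0;1 -.0003 -.023 .0 0 0 0;1 -.0003 -.023 .0 0 0 0;1 -.0003 -.023 .0 0 0 0;1 -.0003 -.023 .0 0 0 0;1 -.0003 -.023 .0 0 0 0;1 -.0003 -.023 .0 0 0 0;1 -.0003 -.023 .0 0 0 0;1 0 0 .02 0 0 -.05;1 0 0 .015 0 0 0;1 0 0 0 0 0 0;1 0 0 0 0 0 0'
python3 - <<'E'
from h import *
cap('wrist')
w=cloud('wrist')
for c in((.589,-.2235),):
    m=(np.hypot(w[...,0]-c[0],w[...,1]-c[1])<.04)&(w[...,2]>.041)&(w[...,2]<.05); print('knob',m.sum(),w[m].mean(0),cv2.minAreaRect(w[m][:,:2].astype('f4')))
st(); plan(.586,-.2243,.2,.536)
E
```

```text
must 703 [ 0.7047609  -0.26230422] ((0.7061209678649902, -0.2555626630783081), 0.042117178440093994)
oil 223 [ 0.6643658  -0.34182146] ((0.664774477481842, -0.3429279327392578), 0.01686769910156727)
supp 376 [ 0.51983863 -0.32758772] ((0.5197651386260986, -0.32846391201019287), 0.025298167020082474)
tool shift [-0.0011 -0.2767  0.0495] yaw now 0.4853 turn z -0.0507 tilt z [-4.e-04  1.e-04 -1.e+00]
clock: 3.98
tool_pos: [0.5882, -0.2217, 0.214]
eef_rot: [-0.265, 0.964, 0.001, -0.001]
contact_force: [1.2, 0.7, 1.0]
opening: 1.002
finger_force: 0.0
knob 1160 [ 0.58733402 -0.22588304  0.04400321] ((0.5886223316192627, -0.22488227486610413), (0.046971626579761505, 0.02761719562113285), 30.012489318847656)
4.03 [ 0.5889 -0.2215  0.215 ] F [-0.46 -0.07  0.24] M [0.032 0.001 0.021] op 1.004 ff 0.0
tool shift [ 0.0039 -0.0009  0.015 ] yaw now 0.5377 turn z 0.0017 tilt z [-0.e+00  2.e-04 -1.e+00]
```

View pics/wrist.png

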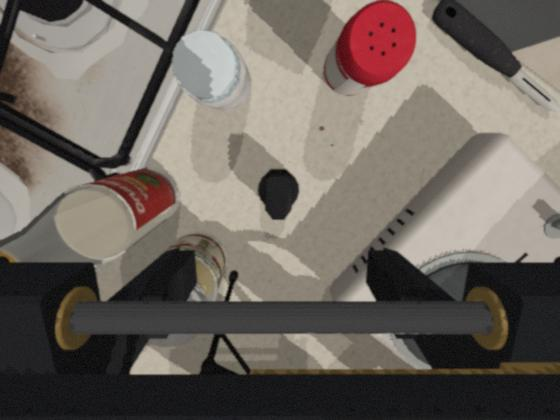

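The wrist view shows the knob at (278,193) with its narrow end pointing down the image, which matches yaw 0.53. The way down is clear, so I'll descend.

```bash
python3 -m inch '1 .0045 -.002 .01 0 0 0;1 0 0 .025 0 0 0;1 0 0 .025 0 0 0;1 0 0 .025 0 0 0;1 0 0 .025 0 0 0;1 0 0 .025 0 0 0;1 0 0 .02 0 0 0;1 0 0 .015 0 0 0;1 0 0 .01 0 0 0;1 0 0 .01 0 0 0;1 0 0 0 0 0 0;1 0 0 0 0 0 0' 25
python3 -c "
from h import *
st(); plan(.586,-.2255,.0235,.53)"
```

```text
clock: 5.03
tool_pos: [0.5861, -0.2261, 0.0249]
eef_rot: [-0.266, 0.964, -0.0, 0.0]
contact_force: [-0.1, -0.1, 0.2]
opening: 1.002
finger_force: 0.0
5.03 [ 0.5861 -0.2261  0.0249] F [-0.08 -0.14  0.19] M [ 0.038  0.027 -0.048] op 1.002 ff 0.0
tool shift [-0.0002  0.0006  0.0014] yaw now 0.5381 turn z 0.0081 tilt z [ 3.e-04 -1.e-04 -1.e+00]
```

```bash
python3 -m inch '-1 0 0 .0014 0 0 0;-1 0 0 0 0 0 0;-1 0 0 0 0 0 0;-1 0 0 0 0 0 0;-1 0 0 0 0 0 0;-1 0 0 0 0 0 0;-1 0 0 0 0 0 0;-1 0 0 0 0 0 0;-1 0 0 0 0 0 0;-1 0 0 0 0 0 0' 40
python3 -c "
from h import *
st()"
```

```text
clock: 5.87
tool_pos: [0.586, -0.226, 0.0233]
eef_rot: [-0.266, 0.964, 0.0, 0.0]
contact_force: [0.0, -0.4, -0.7]
opening: 0.316
finger_force: 40.0
5.87 [ 0.586  -0.226   0.0233] F [ 0.04 -0.4  -0.68] M [ 0.071 -0.001 -0.033] op 0.316 ff 40.00009744428098
```

```bash
python3 -m inch '-1 0 0 -.005 0 0 0;-1 0 0 -.015 0 0 0;-1 0 0 -.025 0 0 0;-1 0 0 -.025 0 0 0;-1 0 0 -.025 0 0 0;-1 0 0 -.02 0 0 0;-1 0 0 -.01 0 0 0;-1 0 0 0 0 0 0;-1 0 0 0 0 0 0;-1 0 0 0 0 0 0'
python3 - <<'E'
from h import *
s=get_state();cap('wrist');st();plan(.4697,.0235,.15,.5)
M=R.from_quat(s['eef_rot']).as_matrix()
w=cloud('wrist'); t=(w-s['tool_pos'])@M
crop('wrist',180,180,380,420,2.5,'held')
for z0 in(-.03,-.02,-.01,0,.01,.018):
    m=(abs(t[...,1])<.03)&(abs(t[...,0])<.06)&(t[...,2]>z0)&(t[...,2]<z0+.01)
    q=t[m]; print(z0,m.sum(),q.min(0).round(4) if m.sum() else '',q.max(0).round(4) if m.sum() else '')
np.save('pics/t.npy',t)
E
```

```text
clock: 6.7
tool_pos: [0.585, -0.226, 0.1472]
eef_rot: [-0.266, 0.964, 0.0, -0.001]
contact_force: [0.1, 0.7, -0.2]
opening: 0.309
finger_force: 40.0
6.75 [ 0.5849 -0.2259  0.1469] F [ 0.17  0.26 -1.08] M [ 0.059  0.077 -0.047] op 0.316 ff 39.999826680868864
tool shift [-0.029   0.2732 -0.0026] yaw now 0.5383 turn z 0.0383 tilt z [-2.7e-03  6.0e-04 -1.0e+00]
-0.03 4235 [-0.0262 -0.03   -0.03  ] [ 0.021   0.0295 -0.02  ]
-0.02 2021 [-0.0274 -0.0297 -0.02  ] [ 0.0214  0.0295 -0.01  ]
-0.01 966 [ 0.0078 -0.0289 -0.01  ] [ 0.0212  0.028  -0.    ]
0 730 [ 0.0083 -0.028   0.    ] [0.0212 0.027  0.01  ]
0.01 506 [ 0.0055 -0.0235  0.01  ] [0.0211 0.022  0.02  ]
0.018 387 [ 0.0052 -0.0224  0.018 ] [0.0212 0.0215 0.0234]
```

View pics/held.png

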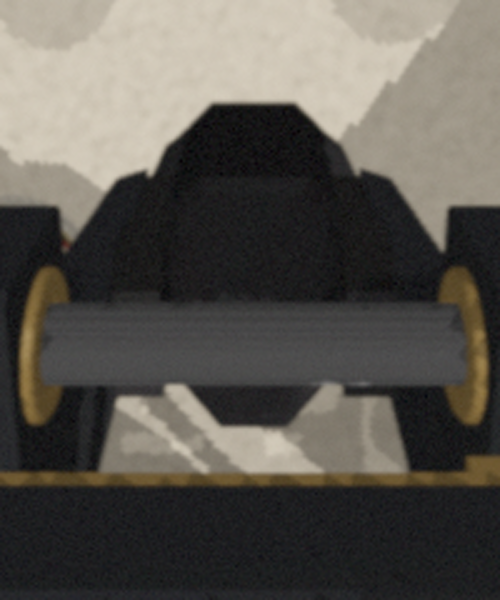

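The held knob spans tool x from +21 to -27 mm, so its axis is at tool x of about -3 mm, and its underside is 23.4 mm below the TCP. I'll go next to the shaft and measure it from close up.

```bash
python3 -m inch '-1 -.0071 .0211 -.0019 0 0 0;-1 -.0071 .0211 -.0019 0 0 0;-1 -.0071 .0211 -.0019 0 0 0;-1 -.0071 .0211 -.0019 0 0 0;-1 -.0071 .0211 -.0019 0 0 0;-1 -.0071 .0211 -.0019 0 0 0;-1 -.0071 .0211 -.0019 0 0 0;-1 -.0071 .0211 -.0019 0 0 0;-1 -.0071 .0211 -.0019 0 0 0;-1 -.0071 .0211 -.0019 0 0 0;-1 -.0071 .0211 -.0019 0 0 0;-1 -.0071 .0211 -.0019 0 0 0;-1 0 0 0 0 0 .085;-1 0 0 0 0 0 .085;-1 0 0 0 0 0 .085;-1 0 0 0 0 0 .083;-1 0 0 0 0 0 0;-1 0 0 0 0 0 0;-1 0 0 0 0 0 0'
cat > m.py <<'E'
from h import *
s=get_state();cap('wrist');st()
w=cloud('wrist');p=load('wrist')[0]
d=np.hypot(w[...,0]-.4697,w[...,1]-.0235)
m=(d<.016)&(w[...,2]>.079)&(w[...,2]<.088);q=w[m][:,:2].astype('f4');print(m.sum(),cv2.minEnclosingCircle(q),w[m].mean(0))
(c,rr)=cv2.minEnclosingCircle(q)
# rib
a=np.arctan2(w[...,1]-c[1],w[...,0]-c[0]);k=(abs(w[...,2]-.061)<.005)&(d>.033)&(d<.058)&(abs(a+.15)<.25)&(p.mean(2)<120)
if k.sum()>5: print('rib',k.sum(),w[k].mean(0),cv2.minAreaRect(w[k][:,:2].astype('f4')),'ang',np.arctan2(w[k][:,1].mean()-c[1],w[k][:,0].mean()-c[0]))
# fit flat/circle of D top: print edge radius by angle
for t in np.arange(-3.1,3.1,.35):
    b=np.abs((a-t+np.pi)%(2*np.pi)-np.pi)<.18; print(round(float(t),2),round(float(d[m&b].max()) if (m&b).any() else 0,4),end=' | ')
M=R.from_quat(s['eef_rot']).as_matrix();t=(w-s['tool_pos'])@M
k=(abs(t[...,1])<.012)&(t[...,2]>-.022)&(t[...,2]<.024)&(abs(t[...,0])<.04);print('\nknob x span',t[k][:,0].min(),t[k][:,0].max())
plan(.4697,.0235,.12,.2)
E
python3 m.py; python3 -c "
from h import *
crop('wrist',160,60,400,240,3.3,'near')"
```

```text
clock: 8.33
tool_pos: [0.529, 0.035, 0.1705]
eef_rot: [-0.101, 0.995, 0.0, -0.001]
contact_force: [0.1, 0.1, -0.9]
opening: 0.316
finger_force: 40.0
8.38 [0.529  0.035  0.1706] F [0.27 0.05 0.03] M [0.01  0.013 0.013] op 0.312 ff 39.99978594481945
270 ((0.4696422219276428, 0.023339398205280304), 0.007971839047968388) [0.46783676 0.02290188 0.08191683]
rib 71 [0.51447554 0.01653875 0.06180538] ((0.5143746137619019, 0.016544600948691368), (0.0030926535837352276, 0.014604710042476654), 81.19100189208984) ang -0.15053977111537573
-3.1 0.0074 | -2.75 0.0074 | -2.4 0.0076 | -2.05 0.0077 | -1.7 0.0078 | -1.35 0.0077 | -1.0 0.008 | -0.65 0.0046 | -0.3 0.0029 | 0.05 0.0023 | 0.4 0.0023 | 0.75 0.0028 | 1.1 0.0038 | 1.45 0.0075 | 1.8 0.0074 | 2.15 0.0078 | 2.5 0.0074 | 2.85 0.0074 | 
knob x span -0.02773656702998545 0.021098544657132966
tool shift [0.0604 0.0006 0.0507] yaw now 0.2019 turn z 0.0019 tilt z [-9.e-04  1.e-04 -1.e+00]
```

View pics/near.png

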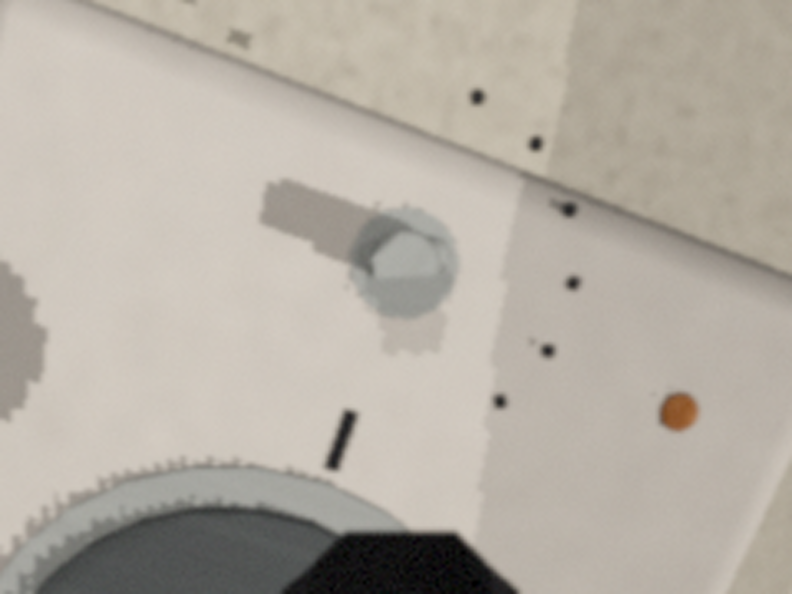

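The near view shows the D-shaft at about (405,255) with its flat facing down the image. By depth the flat faces yaw ≈ 0.22. The off direction is -0.15, so I'll start feeling near yaw 0.24.

```bash
python3 -m inch '-1 .0127 .0001 .008 0 0 0;-1 .0127 .0001 .008 0 0 0;-1 .0127 .0001 .008 0 0 0;-1 .0127 .0001 .008 0 0 0;-1 .0127 .0001 .008 0 0 0;-1 0 0 .01 0 0 -.03;-1 0 0 .008 0 0 0;-1 0 0 0 0 0 0;-1 0 0 0 0 0 0;-1 0 0 0 0 0 0;-1 0 0 0 0 0 0'
python3 -c "
from h import *
st();plan(.4666,.0227,.11,.24)"
```

```text
clock: 9.3
tool_pos: [0.4676, 0.0231, 0.1135]
eef_rot: [-0.115, 0.993, 0.0, 0.001]
contact_force: [0.6, -0.6, 0.1]
opening: 0.314
finger_force: 40.0
9.3 [0.4676 0.0231 0.1135] F [ 0.6  -0.59  0.1 ] M [-0.013  0.012 -0.03 ] op 0.314 ff 39.999815644696355
tool shift [ 0.0011 -0.0001  0.0035] yaw now 0.23 turn z -0.01 tilt z [ 1.2e-03  5.0e-04 -1.0e+00]
```

```bash
python3 -m inch '-1 .001 0 .002 0 0 0;-1 0 0 .002 0 0 0;-1 0 0 .002 0 0 0;-1 0 0 .001 0 0 0;-1 0 0 .001 0 0 0;-1 0 0 0 0 0 0;-1 0 0 0 0 0 0'
python3 -c "
from h import *
st();plan(.4666,.0227,.105,.24)"
```

```text
clock: 9.88
tool_pos: [0.466, 0.0227, 0.1051]
eef_rot: [-0.115, 0.993, 0.0, -0.0]
contact_force: [0.0, -0.2, -0.5]
opening: 0.316
finger_force: 40.0
9.88 [0.466  0.0227 0.1051] F [ 0.02 -0.21 -0.53] M [0.076 0.067 0.008] op 0.316 ff 39.99984920024872
tool shift [-0.0006 -0.0001  0.0001] yaw now 0.2302 turn z -0.0098 tilt z [-1.e-04  0.e+00 -1.e+00]
```

```bash
python3 -m inch '-1 -.0005 0 .0006 0 0 0;-1 0 0 .0006 0 0 0;-1 0 0 .0006 0 0 0;-1 0 0 0 0 0 0;-1 0 0 0 0 0 0'
python3 -c "
from h import *
st();plan(.4666,.0227,.103,.24)"
```

```text
clock: 10.3
tool_pos: [0.4665, 0.0228, 0.1033]
eef_rot: [-0.115, 0.993, 0.0, 0.0]
contact_force: [0.4, -0.5, 0.0]
opening: 0.314
finger_force: 40.0
10.3 [0.4665 0.0228 0.1033] F [ 0.38 -0.52  0.03] M [ 0.038 -0.008 -0.01 ] op 0.314 ff 39.99988591298461
tool shift [-0.0001 -0.0002  0.0003] yaw now 0.2303 turn z -0.0097 tilt z [ 0.e+00  1.e-04 -1.e+00]
```

```bash
python3 -m inch '-1 0 0 .0007 0 0 0;-1 0 0 .0007 0 0 0;-1 0 0 .0006 0 0 0;-1 0 0 0 0 0 0;-1 0 0 0 0 0 0'
python3 -c "
from h import *
st()"
```

```text
clock: 10.72
tool_pos: [0.4665, 0.0228, 0.1013]
eef_rot: [-0.115, 0.993, 0.0, 0.0]
contact_force: [0.4, 0.4, -0.6]
opening: 0.313
finger_force: 40.0
10.72 [0.4665 0.0228 0.1013] F [ 0.37  0.36 -0.64] M [ 0.015 -0.015 -0.012] op 0.313 ff 39.99978334642947
```

No resistance, and it is already about 4 mm below the shaft top, so it's sliding on. I'll continue to the spring-ball stop.

```bash
python3 -m inch '-1 0 0 .001 0 0 0;-1 0 0 .001 0 0 0;-1 0 0 .001 0 0 0;-1 0 0 .001 0 0 0;-1 0 0 .0005 0 0 0;-1 0 0 0 0 0 0;-1 0 0 0 0 0 0'
python3 -c "
from h import *
st();plan(.4666,.0228,.0954,.24)"
```

```text
clock: 11.3
tool_pos: [0.4665, 0.0228, 0.0968]
eef_rot: [-0.115, 0.993, 0.0, -0.0]
contact_force: [0.4, 0.7, -0.8]
opening: 0.314
finger_force: 40.0
11.3 [0.4665 0.0228 0.0968] F [ 0.36  0.74 -0.84] M [ 0.096 -0.032 -0.069] op 0.314 ff 39.9998046644032
tool shift [-0.0001 -0.0001  0.0014] yaw now 0.2303 turn z -0.0097 tilt z [-0.e+00  1.e-04 -1.e+00]
```

```bash
python3 -m inch '-1 0 0 .0008 0 0 0;-1 0 0 .0007 0 0 0;-1 0 0 .0007 0 0 0;-1 0 0 0 0 0 0;-1 0 0 0 0 0 0'
python3 -c "
from h import *
st()"
```

```text
clock: 11.72
tool_pos: [0.4665, 0.0229, 0.0946]
eef_rot: [-0.115, 0.993, 0.0, 0.0]
contact_force: [0.9, 0.4, 0.4]
opening: 0.311
finger_force: 40.0
11.72 [0.4665 0.0229 0.0946] F [0.86 0.36 0.36] M [ 0.073 -0.086 -0.001] op 0.311 ff 39.999948693439364
```

```bash
python3 -m inch '-1 0 0 .0005 0 0 0;-1 0 0 .0005 0 0 0;-1 0 0 0 0 0 0;-1 0 0 0 0 0 0;-1 0 0 0 0 0 0'
python3 -c "
from h import *
st()"
```

```text
clock: 12.13
tool_pos: [0.4665, 0.0229, 0.0937]
eef_rot: [-0.115, 0.993, 0.0, 0.0]
contact_force: [0.2, 0.4, 0.7]
opening: 0.312
finger_force: 40.0
12.13 [0.4665 0.0229 0.0937] F [0.17 0.38 0.67] M [ 0.096 -0.004  0.004] op 0.312 ff 40.00019517727196
```

```bash
python3 -m inch '-1 0 0 .0005 0 0 0;-1 0 0 .0005 0 0 0;-1 0 0 0 0 0 0;-1 0 0 0 0 0 0;-1 0 0 0 0 0 0'
python3 - <<'E'
from h import *
s=get_state();cap('wrist');st()
w=cloud('wrist');M=R.from_quat(s['eef_rot']).as_matrix();t=(w-s['tool_pos'])@M
k=(abs(t[...,1])<.010)&(abs(t[...,0])<.03)&(t[...,2]>-.03)&(t[...,2]<.03)
print(np.percentile(t[k][:,2],[1,10,30,50,80,99]).round(4), 'x',t[k][:,0].min(),t[k][:,0].max())
d=np.hypot(w[...,0]-.4697,w[...,1]-.0235);m=(d<.06)
print(np.histogram(w[m][:,2],bins=np.arange(.05,.13,.005)))
E
cp pics/wrist.png pics/w5.png
```

```text
clock: 12.55
tool_pos: [0.4666, 0.0229, 0.0928]
eef_rot: [-0.115, 0.993, 0.0, 0.0]
contact_force: [-0.1, -0.2, 4.9]
opening: 0.315
finger_force: 40.0
12.6 [0.4667 0.0229 0.0928] F [0.83 0.42 5.07] M [0.129 0.051 0.003] op 0.315 ff 40.00112791545689
[-0.0222 -0.0216 -0.0211 -0.0206 -0.0097  0.0205] x -0.02761142936607574 0.021114779788379057
(array([ 875, 4379, 3935,    8,  392,  145,  242,  388,  401,  480,  560,
        763, 4464,  491,  539]), array([0.05 , 0.055, 0.06 , 0.065, 0.07 , 0.075, 0.08 , 0.085, 0.09 ,
       0.095, 0.1  , 0.105, 0.11 , 0.115, 0.12 , 0.125]))
```

View pics/w5.png

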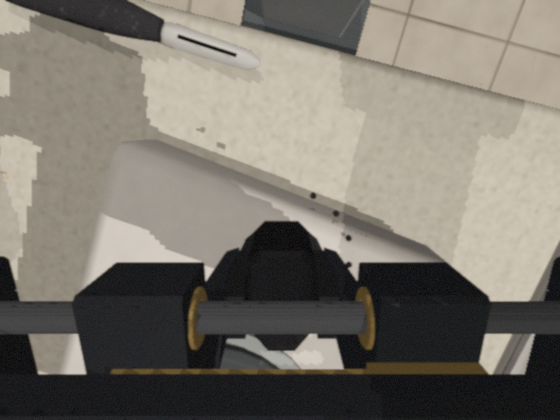

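Contact at 5 N: the knob is on the spring balls. Next I push in small steps to snap it home.

```bash
python3 -m inch '-1 0 0 .0003 0 0 0;-1 0 0 .0003 0 0 0;-1 0 0 0 0 0 0;-1 0 0 0 0 0 0'
```

```text
clock: 12.93
tool_pos: [0.4667, 0.0228, 0.0923]
eef_rot: [-0.115, 0.993, -0.0, 0.0]
contact_force: [-1.3, -0.3, 7.4]
opening: 0.314
finger_force: 40.0
```

```bash
python3 -m inch '-1 0 0 .0003 0 0 0;-1 0 0 .0002 0 0 0;-1 0 0 0 0 0 0;-1 0 0 0 0 0 0'
```

```text
clock: 13.27
tool_pos: [0.4668, 0.0229, 0.0915]
eef_rot: [-0.115, 0.993, 0.0, 0.0]
contact_force: [-0.2, 0.0, 3.1]
opening: 0.313
finger_force: 40.0
```

```bash
python3 -m inch '-1 0 0 .0006 0 0 0;-1 0 0 .0006 0 0 0;-1 0 0 0 0 0 0;-1 0 0 0 0 0 0'
```

```text
clock: 13.6
tool_pos: [0.4665, 0.0228, 0.09]
eef_rot: [-0.115, 0.993, 0.0, -0.0]
contact_force: [1.2, 0.7, -1.1]
opening: 0.311
finger_force: 40.0
```

```bash
python3 -m inch '-1 0 0 .0006 0 0 0;-1 0 0 .0006 0 0 0;-1 0 0 0 0 0 0;-1 0 0 0 0 0 0'
```

```text
clock: 13.93
tool_pos: [0.4664, 0.0228, 0.089]
eef_rot: [-0.115, 0.993, 0.0, -0.0]
contact_force: [0.3, 0.3, -1.3]
opening: 0.315
finger_force: 40.0
```

```bash
python3 -m inch '-1 0 0 .0006 0 0 0;-1 0 0 .0006 0 0 0;-1 0 0 .0006 0 0 0;-1 0 0 .0006 0 0 0;-1 0 0 0 0 0 0;-1 0 0 0 0 0 0'
```

```text
clock: 14.43
tool_pos: [0.4664, 0.0228, 0.0863]
eef_rot: [-0.115, 0.993, 0.0, -0.0]
contact_force: [2.2, 0.8, -7.4]
opening: 0.314
finger_force: 40.0
```

```bash
python3 -m inch '-1 0 0 .0005 0 0 0;-1 0 0 .0005 0 0 0;-1 0 0 0 0 0 0;-1 0 0 0 0 0 0'
```

```text
clock: 14.77
tool_pos: [0.4665, 0.0228, 0.0857]
eef_rot: [-0.115, 0.993, 0.0, 0.0]
contact_force: [0.9, 0.8, -4.4]
opening: 0.316
finger_force: 40.0
```

The force is now pulling down as the snap draws the knob home. I'll follow it to the seat.

```bash
python3 -m inch '-1 0 0 .0005 0 0 0;-1 0 0 .0005 0 0 0;-1 0 0 0 0 0 0;-1 0 0 0 0 0 0'
```

```text
clock: 15.1
tool_pos: [0.4665, 0.0228, 0.0849]
eef_rot: [-0.115, 0.993, -0.0, 0.0]
contact_force: [0.4, 1.1, 0.9]
opening: 0.309
finger_force: 40.0
```

```bash
python3 -m inch '-1 0 0 .0005 0 0 0;-1 0 0 .0002 0 0 0;-1 0 0 0 0 0 0;-1 0 0 0 0 0 0'; python3 -c "
from h import *
st()"
```

```text
clock: 15.43
tool_pos: [0.4665, 0.0228, 0.0844]
eef_rot: [-0.115, 0.993, -0.0, 0.0]
contact_force: [-0.2, 1.1, 5.2]
opening: 0.317
finger_force: 40.0
15.43 [0.4665 0.0228 0.0844] F [-0.2   1.09  5.23] M [ 0.107  0.048 -0.05 ] op 0.317 ff 40.00142075121403
```

```bash
python3 -m inch '-1 0 0 .0004 0 0 0;-1 0 0 .0004 0 0 0;-1 0 0 0 0 0 0;-1 0 0 0 0 0 0'; python3 -c "
from h import *
st()"
```

```text
clock: 15.77
tool_pos: [0.4665, 0.0228, 0.0839]
eef_rot: [-0.115, 0.993, -0.0, 0.0]
contact_force: [0.0, 0.5, 10.1]
opening: 0.312
finger_force: 40.0
15.77 [0.4665 0.0228 0.0839] F [1.000e-02 5.000e-01 1.014e+01] M [0.171 0.219 0.02 ] op 0.312 ff 40.00233736820519
```

The force rises at about 10 N per mm at the seat height, so the knob is fully home on the spindle spring. Next: ease off the push and turn clockwise about the knob axis by 0.38 rad to the off direction at yaw -0.15.

```bash
python3 -m inch '-1 0 0 .0003 0 0 0;-1 0 0 0 0 0 0;-1 0 0 0 0 0 0;-1 0 0 -.0006 0 0 0;-1 0 0 -.0004 0 0 0;-1 0 0 -.0002 0 0 0;-1 0 .00015 0 0 0 .0475;-1 0 .00015 0 0 0 .0475;-1 0 .00015 0 0 0 .0475;-1 0 .00015 0 0 0 .0475;-1 0 .00015 0 0 0 .0475;-1 0 .00015 0 0 0 .0475;-1 0 .00015 0 0 0 .0475;-1 0 .00015 0 0 0 .0475;-1 0 0 0 0 0 0;-1 0 0 0 0 0 0;-1 0 0 0 0 0 0'; python3 -c "
from h import *
st();plan(.4665,.0228,.085,-.15)"
```

```text
clock: 17.18
tool_pos: [0.4672, 0.0243, 0.0845]
eef_rot: [0.074, 0.997, 0.0, 0.001]
contact_force: [1.2, 0.2, 5.2]
opening: 0.314
finger_force: 40.0
17.18 [0.4672 0.0243 0.0845] F [1.25 0.21 5.24] M [ 0.213 -0.228  0.085] op 0.314 ff 40.00123576261103
tool shift [ 0.0005 -0.0016 -0.0005] yaw now -0.1482 turn z 0.0018 tilt z [ 1.9e-03  6.0e-04 -1.0e+00]
```

```bash
python3 -m inch '-1 0 0 -.0004 0 0 0;-1 0 0 0 0 0 0;0 0 0 0 0 0 0;0 0 0 0 0 0 0;0 0 0 0 0 0 0;0 0 0 0 0 0 0;0 0 0 -.01 0 0 0;0 0 0 -.02 0 0 0;0 0 0 -.03 0 0 0;0 0 0 -.03 0 0 0;0 -.01 0 -.02 0 0 0;0 -.02 0 -.01 0 0 0;0 -.02 0 0 0 0 0;0 -.02 0 0 0 0 0;0 0 0 0 0 0 0;0 0 0 0 0 0 0;0 0 0 0 0 0 0'; python3 - <<'E'
from h import *
cap('wrist');st()
w=cloud('wrist');d=np.hypot(w[...,0]-.4697,w[...,1]-.0235)
m=(d<.04)&(w[...,2]>.1)&(w[...,2]<.112);q=w[m][:,:2].astype('f4');print(m.sum(),w[m].mean(0),cv2.minAreaRect(q))
u,v=[int(x) for x in np.argwhere(m).mean(0)[::-1]];print(u,v)
y0,x0=max(0,v-90),max(0,u-120);crop('wrist',x0,y0,min(560,u+120),min(420,v+90),3.3,'end')
np.savez('pics/o.npz',x0=x0,y0=y0)
E
```

```text
clock: 18.6
tool_pos: [0.5339, 0.0135, 0.2039]
eef_rot: [0.075, 0.997, -0.0, -0.001]
contact_force: [0.1, -0.1, -0.4]
opening: 0.5
finger_force: 0.0
18.65 [0.5338 0.0136 0.204 ] F [-0.11  0.7  -0.36] M [-0.016 -0.027 -0.   ] op 0.503 ff 0.0
2321 [0.46905192 0.02360455 0.1059159 ] ((0.47063639760017395, 0.023449860513210297), (0.027969837188720703, 0.04812883585691452), 85.29962158203125)
282 131
```

View pics/end.png

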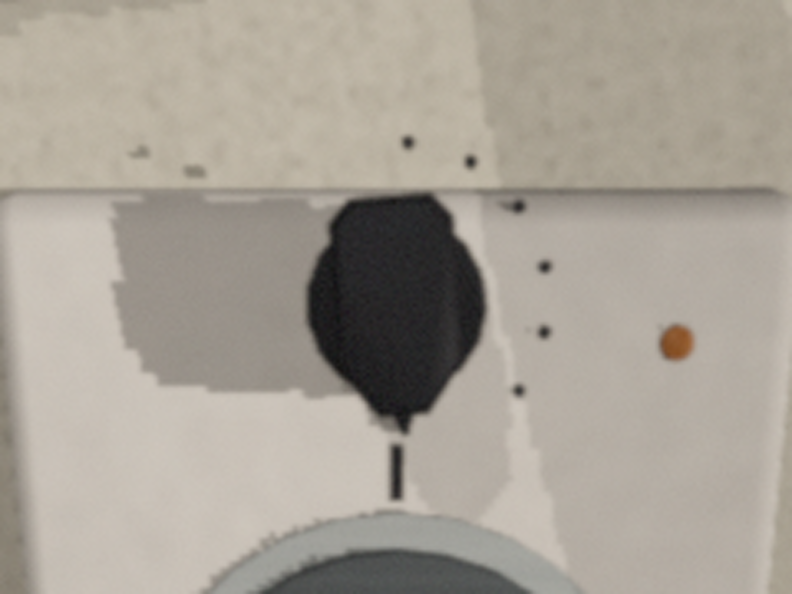

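The knob is home, with its top at z = 0.106. Its pointer at (404,428) stops about 0.07 rad short of the off mark at (396,470), because the knob lagged in the grip. I'll regrip and turn it the rest of the way, allowing for that lag.

```bash
python3 -m inch '0 .02 0 0 0 0 0;0 .02 0 0 0 0 0;0 .02 0 .01 0 0 0;0 .008 0 .02 0 0 0;0 0 0 .03 0 0 0;0 0 0 .03 0 0 0;0 0 0 .018 0 0 0;0 0 0 .0105 0 0 0;0 0 0 0 0 0 0;0 0 0 0 0 0 0;0 0 0 0 0 0 0'; python3 -c "
from h import *
st();plan(.4666,.0240,.0855,-.148)"
```

```text
clock: 19.57
tool_pos: [0.4682, 0.0239, 0.0867]
eef_rot: [0.075, 0.997, 0.0, 0.0]
contact_force: [-0.5, -0.7, -0.1]
opening: 0.501
finger_force: 0.0
19.57 [0.4682 0.0239 0.0867] F [-0.53 -0.72 -0.14] M [-0.005  0.058  0.054] op 0.501 ff 0.0
tool shift [ 0.0016 -0.0001  0.0012] yaw now -0.1496 turn z -0.0016 tilt z [ 4.e-04  2.e-04 -1.e+00]
```

```bash
python3 -m inch '0 .0016 0 .001 0 0 0;0 0 0 0 0 0 0;-1 0 0 0 0 0 0;-1 0 0 0 0 0 0;-1 0 0 0 0 0 0;-1 0 0 0 0 0 0;-1 0 0 0 0 0 0;-1 0 0 0 0 0 0;-1 0 .0001 0 0 0 .035;-1 0 .0001 0 0 0 .035;-1 0 0 0 0 0 0;-1 0 0 0 0 0 0;-1 0 0 0 0 0 0' 40; python3 -c "
from h import *
st();plan(.4666,.0240,.0855,-.148)"
python3 -m inch '0 0 0 0 0 0 0;0 0 0 0 0 0 0;0 0 0 0 0 0 0;0 0 0 0 0 0 0;0 0 0 -.01 0 0 0;0 0 0 -.02 0 0 0;0 0 0 -.03 0 0 0;0 0 0 -.03 0 0 0;0 -.01 0 -.02 0 0 0;0 -.02 0 -.01 0 0 0;0 -.02 0 0 0 0 0;0 -.02 0 0 0 0 0;0 0 0 0 0 0 0;0 0 0 0 0 0 0;0 0 0 0 0 0 0'; python3 - <<'E'
from h import *
cap('wrist');st()
w=cloud('wrist');d=np.hypot(w[...,0]-.4697,w[...,1]-.0235)
m=(d<.04)&(w[...,2]>.1)&(w[...,2]<.112);q=w[m][:,:2].astype('f4');print(m.sum(),w[m].mean(0),cv2.minAreaRect(q))
u,v=[int(x) for x in np.argwhere(m).mean(0)[::-1]]
y0,x0=max(0,v-70),max(0,u-100);crop('wrist',x0,y0,min(560,u+100),min(420,v+80),4,'end2')
E
```

```text
clock: 20.65
tool_pos: [0.4672, 0.0243, 0.0851]
eef_rot: [0.11, 0.994, 0.0, 0.0]
contact_force: [2.0, -0.9, 3.0]
opening: 0.316
finger_force: 39.1
20.65 [0.4672 0.0243 0.0851] F [ 1.95 -0.92  2.95] M [ 0.038 -0.215  0.048] op 0.316 ff 39.099749333399814
tool shift [ 0.0005 -0.0004 -0.0004] yaw now -0.2196 turn z -0.0716 tilt z [ 8.e-04  3.e-04 -1.e+00]
clock: 21.9
tool_pos: [0.5336, 0.009, 0.2045]
eef_rot: [0.11, 0.994, -0.0, -0.001]
contact_force: [-0.6, 0.4, -0.5]
opening: 0.494
finger_force: 0.0
21.95 [0.5335 0.0091 0.2046] F [-0.32 -0.51  0.67] M [0.068 0.034 0.002] op 0.502 ff 0.0
2319 [0.46903817 0.02360587 0.10594177] ((0.4706403315067291, 0.023370567709207535), (0.02798064611852169, 0.04804050177335739), 84.48739624023438)
```

View pics/end2.png

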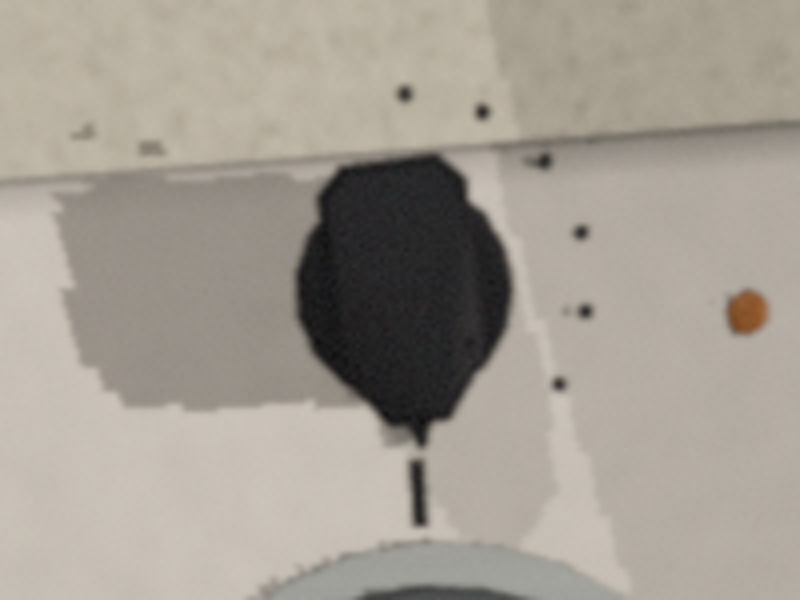

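The pointer at (421,440) is still about 0.06 rad counter-clockwise of the mark line, and the bar yaw is -0.096 where -0.155 is needed. I'll regrip, turn further, and read the knob's angle while it is held.

```bash
cat > ang.py <<'E'
from h import *
s=get_state();cap('wrist');st()
w=cloud('wrist');M=R.from_quat(s['eef_rot']).as_matrix()
c=np.array([.4697,.0235,.1035])
t=(w-s['tool_pos'])@M
# back edge of knob top in tool frame, per 1.5 mm strip
kx=(s['tool_pos']-c)@M
m=(abs(w[...,2]-.105)<.004)&(np.hypot(w[...,0]-c[0],w[...,1]-c[1])<.035)
ys=np.arange(-.007,.0071,.0014);k0=((c-s['tool_pos'])@M)[1]
e=[t[m&(abs(t[...,1]-k0-y)<.0009)][:,0].max() for y in ys]
cy=np.arctan2(-M[1,0],-M[0,0]); sl=np.polyfit(ys,e,1)[0]
print('tool yaw',cy,'edge',np.round(e,4),'knob yaw est',cy+np.arctan(sl),'z',w[m].mean(0)[2])
q=w[m][:,:2].astype('f4');print('rect',m.sum(),cv2.minAreaRect(q)[1],(cv2.minAreaRect(q)[2]-90)*np.pi/180)
E
python3 ang.py
python3 -m inch '0 .02 0 0 0 0 0;0 .02 0 0 0 0 0;0 .02 0 .01 0 0 0;0 .0095 0 .02 0 0 0;0 0 0 .03 0 0 0;0 0 0 .03 0 0 0;0 0 0 .018 0 0 0;0 0 0 .0115 0 0 0;0 0 0 0 0 0 0;0 0 0 0 0 0 0;-1 0 0 0 0 0 0;-1 0 0 0 0 0 0;-1 0 0 0 0 0 0;-1 0 0 0 0 0 0;-1 0 0 0 0 0 0;-1 0 0 0 0 0 0' 50; python3 ang.py
```

```text
22.0 [0.5336 0.0092 0.2047] F [ 0.38  0.33 -1.01] M [0.    0.026 0.021] op 0.5 ff 0.0
tool yaw -0.2190403131792239 edge [0.0876 0.0876 0.0875 0.0875 0.0883 0.0883 0.0882 0.0882 0.0881 0.0889
 0.0882] knob yaw est -0.14432726780442792 z 0.10591879089136648
rect 2318 (0.027983631938695908, 0.04802998900413513) -0.10128374468123955
clock: 23.33
tool_pos: [0.4678, 0.024, 0.086]
eef_rot: [0.11, 0.994, 0.0, 0.001]
contact_force: [0.2, -0.4, 5.2]
opening: 0.327
finger_force: 47.4
23.38 [0.4677 0.024  0.086 ] F [-0.08 -0.08  4.52] M [-0.005  0.017  0.012] op 0.321 ff 47.44058969139587
tool yaw -0.21993979453965362 edge [0.0204 0.0209 0.0209 0.0211 0.0211 0.0213 0.0215 0.0215 0.0216 0.0219
 0.0217] knob yaw est -0.12954996210634523 z 0.10520344005320477
rect 4766 (0.051748428493738174, 0.04837629199028015) -0.76658119924133
```

```bash
python3 -m inch '-1 0 .0001 0 0 0 .035;-1 0 .0001 0 0 0 .035;-1 0 0 0 0 0 0;-1 0 0 0 0 0 0;-1 0 0 0 0 0 0' 55; python3 ang.py
```

```text
clock: 23.8
tool_pos: [0.4679, 0.0243, 0.0859]
eef_rot: [0.144, 0.99, 0.0, 0.001]
contact_force: [-0.2, -0.3, 5.8]
opening: 0.325
finger_force: 52.4
23.85 [0.4679 0.0242 0.0859] F [-0.87 -0.23  5.97] M [-0.079 -0.09   0.078] op 0.322 ff 52.418611500179395
tool yaw -0.28965395022785145 edge [0.0207 0.0208 0.0209 0.0211 0.0211 0.0213 0.0212 0.0216 0.0217 0.0218
 0.0216] knob yaw est -0.21142761027404644 z 0.10508975597283156
rect 4764 (0.052010782063007355, 0.048531580716371536) -0.8260949267003579
```

```bash
python3 -m inch '0 0 0 0 0 0 0;0 0 0 0 0 0 0;0 0 0 0 0 0 0;0 0 0 0 0 0 0;0 0 0 -.01 0 0 0;0 0 0 -.02 0 0 0;0 0 0 -.03 0 0 0;0 0 0 -.03 0 0 0;0 -.01 0 -.02 0 0 0;0 -.02 0 -.01 0 0 0;0 -.02 0 0 0 0 0;0 -.02 0 0 0 0 0;0 0 0 0 0 0 0;0 0 0 0 0 0 0;0 0 0 0 0 0 0'; python3 ang.py; python3 - <<'E'
from h import *
# pointer tip vs rib, in pixels: dark blobs near deck height, projected to the line shaft->rib
w=cloud('wrist');p=load('wrist')[0];g=p.mean(2)
x=np.array([.4697,.0235]);d=np.hypot(w[...,0]-x[0],w[...,1]-x[1]);a=np.arctan2(w[...,1]-x[1],w[...,0]-x[0])
for lo,hi in((.028,.030),(.030,.032),(.032,.0345),(.038,.042),(.042,.046),(.046,.052)):
    k=(d>lo)&(d<hi)&(abs(a+.13)<.4)&(g<110)&(w[...,2]<.08);print(lo,k.sum(),a[k].mean() if k.any() else '')
E
```

```text
clock: 25.1
tool_pos: [0.533, 0.0045, 0.205]
eef_rot: [0.144, 0.99, -0.0, -0.001]
contact_force: [-0.7, 0.0, -0.9]
opening: 0.498
finger_force: 0.0
25.15 [0.5329 0.0046 0.2051] F [ 0.32 -0.59 -0.37] M [ 0.006 -0.021 -0.007] op 0.498 ff 0.0
tool yaw -0.2894027926921253 edge [0.0876 0.0882 0.0882 0.0882 0.0889 0.0889 0.0889 0.0898 0.0897 0.0896
 0.0881] knob yaw est -0.18726285297090092 z 0.10592312232172708
rect 2314 (0.028003128245472908, 0.048120830208063126) -0.11923930938277177
0.028 4 -0.14595813249490602
0.03 16 -0.1712777553983106
0.032 10 -0.1436860535397583
0.038 17 -0.1516054846832738
0.042 15 -0.15140632007286328
0.046 20 -0.1551947657033386
```

```bash
cat > ptr.py <<'E'
from h import *
p,d,K,V=load('wrist');g=p.mean(2).astype('f4')
def ring(r,z,th,c=(.4697,.0235)):
    X=np.stack([c[0]+r*np.cos(th),c[1]+r*np.sin(th),np.full_like(th,z)],-1)@V[:3,:3].T+V[:3,3]
    u=(X@K.T);u=u[:,:2]/u[:,2:];return cv2.remap(g,u[:,0].astype('f4'),u[:,1].astype('f4'),cv2.INTER_LINEAR).ravel()
th=np.arange(-.45,.2,.005)
for z,rs in((.064,(.029,.030,.031,.032,.033)),(.063,(.039,.042,.045,.048,.051))):
    for r0 in rs:
        v=ring(r0,z,th);b=np.percentile(v,70);k=np.clip(b-20-v,0,None);print(r0,'min',v.min().round(),'centroid',(k*th).sum()/k.sum(),'thr width',(k>k.max()/2).sum()*.005*r0, 'mid',th[k>k.max()/2].mean())
E
python3 ptr.py
```

```text
0.029 min 21.0 centroid -0.17485593382815443 thr width 0.00406 mid -0.14249999999999974
0.03 min 30.0 centroid -0.17759931620373337 thr width 0.00465 mid -0.14499999999999974
0.031 min 30.0 centroid -0.171119256966505 thr width 0.004495 mid -0.14499999999999977
0.032 min 40.0 centroid -0.17106882244378654 thr width 0.00384 mid -0.14249999999999974
0.033 min 54.0 centroid -0.17282820236250912 thr width 0.003465 mid -0.13999999999999974
0.039 min 48.0 centroid -0.1504179957626745 thr width 0.00312 mid -0.15249999999999975
0.042 min 36.0 centroid -0.15145343575850043 thr width 0.0029400000000000003 mid -0.15249999999999972
0.045 min 45.0 centroid -0.14910221252382594 thr width 0.00315 mid -0.15249999999999972
0.048 min 43.0 centroid -0.1554609651687828 thr width 0.0028799999999999997 mid -0.15749999999999975
0.051 min 47.0 centroid -0.15082771218613522 thr width 0.00306 mid -0.15249999999999975
```

```bash
cat >> ptr.py <<'E'
print('dark only')
for r0 in(.029,.030,.031,.032):
    v=ring(r0,.064,th);k=v<75;print(r0,th[k].min(),th[k].max(),th[k].mean(),v[::6].astype(int))
E
python3 ptr.py | sed -n '/dark/,$p'
```

```text
dark only
0.029 -0.38499999999999995 0.10000000000000048 -0.1584269662921346 [162 125  81  54  45  44  46  45  38  30  25  21  30  46  69  75  77  66
  70  96 123 147]
0.03 -0.2249999999999998 -0.06999999999999967 -0.14749999999999974 [180 157 123  98  89  89  87  79  63  43  32  32  48  84 119 136 141 130
 129 141 157 169]
0.031 -0.1999999999999998 -0.08499999999999969 -0.14249999999999974 [187 173 152 132 124 118 111 102  82  56  36  33  62 113 149 164 167 164
 164 165 167 170]
0.032 -0.17999999999999977 -0.0949999999999997 -0.13749999999999973 [190 183 167 145 134 124 117 111  98  74  46  43  80 131 163 171 171 170
 171 171 170 170]
```

The pointer reads about -0.13 against the mark at -0.153. One more small clockwise nudge, the same as the last, should close it.

```bash
python3 -m inch '0 .02 0 0 0 0 0;0 .02 0 0 0 0 0;0 .02 0 .01 0 0 0;0 .0095 0 .02 0 0 0;0 0 0 .03 0 0 0;0 0 0 .03 0 0 0;0 0 0 .018 0 0 0;0 0 0 .011 0 0 0;0 0 0 0 0 0 .05;0 0 0 0 0 0 0;-1 0 0 0 0 0 0;-1 0 0 0 0 0 0;-1 0 0 0 0 0 0;-1 0 0 0 0 0 0;-1 0 0 0 0 0 0;-1 0 0 0 0 0 0;-1 0 0 0 0 0 0.02;-1 0 0 0 0 0 0;-1 0 0 0 0 0 0' 50; python3 -m inch '0 0 0 0 0 0 0;0 0 0 0 0 0 0;0 0 0 0 0 0 0;0 0 0 0 0 0 0;0 0 0 -.01 0 0 0;0 0 0 -.02 0 0 0;0 0 0 -.03 0 0 0;0 0 0 -.03 0 0 0;0 -.01 0 -.02 0 0 0;0 -.02 0 -.01 0 0 0;0 -.02 0 0 0 0 0;0 -.02 0 0 0 0 0;0 0 0 0 0 0 0;0 0 0 0 0 0 0;0 0 0 0 0 0 0'; python3 ang.py; python3 ptr.py
```

```text
clock: 26.73
tool_pos: [0.4678, 0.0242, 0.0866]
eef_rot: [0.179, 0.984, 0.0, 0.0]
contact_force: [-1.3, 0.5, 3.3]
opening: 0.34
finger_force: 47.8
clock: 27.98
tool_pos: [0.532, -0.0003, 0.206]
eef_rot: [0.179, 0.984, -0.0, -0.001]
contact_force: [0.1, -0.1, -0.3]
opening: 0.499
finger_force: 0.0
28.03 [ 5.319e-01 -1.000e-04  2.061e-01] F [ 0.16 -0.72 -0.05] M [ 0.025 -0.01   0.009] op 0.499 ff 0.0
tool yaw -0.3593765996515893 edge [0.0883 0.0883 0.089  0.0896 0.0896 0.0904 0.0904 0.0903 0.0902 0.0896
 0.0889] knob yaw est -0.265707790635623 z 0.10589654546224296
rect 2300 (0.028002962470054626, 0.04803282395005226) -0.11744021090836874
0.029 min 23.0 centroid -0.172502610100537 thr width 0.00406 mid -0.14249999999999974
0.03 min 26.0 centroid -0.17849758134880814 thr width 0.00465 mid -0.14999999999999974
0.031 min 30.0 centroid -0.1746744978751592 thr width 0.00434 mid -0.14749999999999977
0.032 min 35.0 centroid -0.17632906077934143 thr width 0.00368 mid -0.14499999999999974
0.033 min 42.0 centroid -0.1735114913001176 thr width 0.002805 mid -0.13999999999999974
0.039 min 49.0 cent
[... 394 characters left out ...]
r width 0.0028049999999999998 mid -0.15499999999999975
dark only
0.029 -0.37999999999999995 0.07500000000000046 -0.17693749999999975 [159 122  81  56  47  51  52  47  39  27  27  28  34  51  70  78  75  74
  77 103 128 150]
0.03 -0.22999999999999982 -0.06999999999999967 -0.14999999999999974 [179 158 125 101  92  92  90  80  59  39  32  27  47  91 125 137 141 138
 135 147 159 168]
0.031 -0.1999999999999998 -0.08499999999999969 -0.14249999999999974 [188 174 148 131 123 116 112 102  82  52  33  30  65 117 154 165 167 166
 166 168 170 171]
0.032 -0.18499999999999978 -0.0999999999999997 -0.14249999999999974 [188 177 157 142 131 121 116 111  99  67  39  45  88 136 162 169 170 171
 171 171 170 170]
```

The knob top is at 0.106 m, so it is fully seated. The pointer is within about 0.02–0.03 rad of the off mark and the gripper is clear, so I'm handing it in.

```bash
python3 -c "
from h import *
print(r.finish_job())"
```

```text
the job is handed in; nothing more can be done
None
```

The knob is fully home on its D-shaft and turned clockwise to within about 0.02–0.03 rad of the off mark; the gripper has let go and the job is handed in.

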